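# Shift the bench sheeter into slow forward

### The arm

A 6-joint arm with a two-finger parallel gripper is mounted at the origin on the work surface. World frame = base frame: x ahead of the robot, y to its left, z up, the work surface at z = 0. Lengths are in m, angles in rad, forces in N, time in s.
With the tool pointing down it reaches from about 0.35 to 0.775 m from the base axis. Payload 5.5 kg.
Tool frame: the origin (TCP) lies between the finger pads; the fingertips stand 11 mm ahead of it and the grasp point (between the pads) lies 8 mm behind it (tips_ahead is the distance from the TCP to the fingertips, in m); z points along the fingers, y is the line along which they close (so a half turn about z gives the same grasp; the last joint's range is limited). The gripper opens to 85 mm and grips with 20 to 120 N. Pads are 22 mm wide; open, the fingers measure 114 mm over their backs; the gripper's body (76 mm by 85 mm) begins 54 mm behind the grasp point. The pads swing forward as they close: fully open they stand 13 mm farther back than shut.
Start: joints at [-1.295, 0.313, 0.046, 1.304, 0, 1.431], TCP at [0.232, -0.526, 0.242] pointing down, gripper open.
Joint ranges: [-2.76, 2.76], [-0.86, 1.69], [-1.03, 1.26], [-2.2, 2.34], [-1.47, 1.5], [-3.14, 3.14]. Speed limits (rad/s): [2.57, 2.57, 3.14, 3.14, 3.14, 3.14].

### API

Orientations are given as a unit quaternion [w, x, y, z].
In Python, from workcell import * gives the robot as it stands. The module is installed in compiled form; this text tells all that it offers.
- The arm moves only by the tool jog_arm, never from a script. Its argument "moves" is a list of rows, each an object with "fingers": the closure, from 0 (fully open) to 1 (shut); "slide": the shift along the tool's x, y, z in mm, a list of three; "angular": the turn, a rotation vector about the tool's x, y, z in degrees, a list of three. A call has 1 to 10 rows; each row is the pose to reach, as a shift and turn from the pose commanded when the call began, along the tool's axes at that moment; what a row does not reach only later rows make up. A row lasts 1/12 s, in which the tool goes at most 41.7 mm and 7.16 degrees, less where a joint would pass 70% of its speed; a pose out of reach is approached as far as the arm can. A call with a gripper value outside its range is refused whole. The fingers move at their own pace and stop on an object; "squeeze" is the grip in N (left out, the last holds). Time passes only in rows, so rows that repeat a pose let the fingers close. It gives the time, the measured TCP pose, the force, the opening and the grip force at its end, in the units of the state.
- get_state(): the state, without advancing time (a new reading comes with each control period).
- read_camera(name): name is "side" or "top" or "wrist"; returns a dict with "color" (384x512x3 uint8, red, green, blue), "fovy" (degrees; the focal length in pixels is half the picture's height over the tangent of half this angle, whatever the lens; pixels are square), "cx", "cy" (the principal point, pixels), "D" ([k1, k2, p1, p2, k3] as OpenCV has them; the pictures are not rectified), "world_from_camera" (4x4, takes a point from camera to world coordinates); the wrist camera has in their place "tool_from_camera" (4x4, takes a point from camera to tool coordinates, whose origin is the TCP and whose axes are the flange's). Camera axes: x right, y down, z forward; pixel columns grow to the right and rows downward; lengths in m; the calibration is good to about 2 mm. A picture is of the moment at which its call begins: read the wrist's pose just before it. There is no depth.
- hand_in(): hands the job in; it is judged then, once.
Trained networks look in a picture, given as the dict that the camera call returned (one of the last four; its "shot" number tells which), for a name from the list of things; names that differ only in an ending like _2 or _b are one class to them, and where a whole thing is asked for, a point or a joint stands for the part that bears it (a point fixed in the world has none). Each returns a list of dicts, best first, with "p" (0 to 1); they miss things now and then, are a little off and sometimes report something else, mostly with a low value. They report only what shows in the picture. A call takes as long as a camera call.
- look_for(target, picture): "point" ([column, row] in pixels, amid what is visible of it).
- tip_of(target, picture): "point" ([column, row] in pixels: a listed point, or the origin of a listed thing).
The state is a dict: "clock": time; "joint_pos": joint angles; "qvel": joint speeds; "tau": joint torques, N m; "tcp_pos": TCP position; "orientation": TCP orientation; "wrist_force": force on the tool from outside, world axes, zero at the start; "ft_torque": the same for the moment, N m; "finger_gap": finger opening in m; "grip_force": force on a finger pad.
Only numpy, scipy, OpenCV 4.12 (cv2) and the standard library are available. Lean on these libraries where they do the work, as an engineer would, in place of code of your own. Each camera call takes 0.05 s, during which the arm holds its last target. There are 200 camera calls.

### The job

The bench sheeter's red-knobbed gear lever has been left somewhere in the left-hand (fast) slot of its H gate. Push it with the fingertips or the outside of the fingers, never taking the knob or stem between them and without forcing it, along the gate and across the cross slot into slow forward, the far right slot marked by the green dot, until it is fully home; then take the hand clear of it. Leave the other things on the table where they are.

Things in the scene. Friction and masses are not known exactly. Their poses are not given: they have to be found in the camera images.
- sheeter: Bench sheeter for modelling chocolate, fixed. Origin on the table under the middle of its H gate; x points forward (away from the operator), y to the operator's left, z up; turned up to 0.3 rad about z. White gearbox 178 x 164 mm (x, y) round the origin, topped by the gate plate; grey motor behind it, x 85 to 253 mm, top at z = 158 mm. Roller stand: see roller_stand.
- roller_stand (a point): Middle of the roller stand, left of the gearbox, on the sheeter's base plate: the stand reaches from y = 75 to 400 mm and x = -130 to 130 mm from the sheeter's origin; nothing of it is above z = 195 mm.
- gate (a point): Middle of the H, on the upper face (z = 160 mm) of the steel gate plate, 150 x 116 mm. Two slots along the sheeter's x at y = +19 mm (left, fast) and -19 mm (right, slow) from here, 17 mm wide, 66 mm long, joined at x = 0 by a cross slot 17 mm wide. The tongues between the slots have rounded noses. One chevron on the plate = slow, two = fast.
- green_dot (a point): Centre of the green paint dot, 16 mm across, on the plate just beyond the far end of the right slot (slow forward), 44 mm forward and 19.4 mm right of the middle of the H. The other slot ends have like dots: blue near right (slow reverse), yellow far left (fast forward), white near left (fast reverse).
- green_slot (a point): Where the lever's stem passes the gate plate (upper face, z = 160 mm) when fully home in the green slot: 25 mm forward and 20 mm right of the middle of the H.
- knob (a point): Centre of the lever's red ball knob, 44 mm across, on an 11 mm steel stem. The straight lever tips about a fixed point on the vertical through the middle of the H, 80 mm above the table and 155 mm from the knob's centre: z = 235 mm upright, about 223 mm home in any slot end. Home in the green slot the knob's centre is 46 mm forward and 37 mm right of the middle of the H.
- stem (a point): Point on the bare steel stem (11 mm across), 42 mm below the knob's centre along the lever.
- shift (a joint): Tip of the lever along the slots, rad: 0 = in the cross slot (neutral), positive = forward (sheeter +x), negative = towards the operator; stops at +-0.30. It can cross between the slots only within about +-0.04 of 0. About 3 N at the knob moves it; no spring: friction holds it where it is left.
- select (a joint): Tip of the lever across the slots, rad: +0.25 (stop) = right slot (slow), -0.25 (stop) = left slot (fast), about 0.03 of play in a slot. About 2.5 N at the knob moves it; no spring: friction holds it where it is left.
- bowl: Empty glass mixing bowl, 220 mm across, 100 mm high, on the table to the left; origin under its centre. Leave alone.
- tub: Clear round tub with white lid, 96 mm across, 62 mm high, right beside the gearbox; origin under its centre. Leave alone.
- palette_knife: Palette knife lying in front of the gearbox, about 275 mm long along its x axis, black handle (16 mm thick), steel blade; origin at its middle on the table. Leave alone.
- comb: Cream plastic comb scraper lying flat, 75 x 110 x 4 mm, to the right of the motor; origin under its centre. Leave alone.
- roller1: Metal texture rolling pin lying on the right of the table, 49 mm thick, 270 mm long along its x axis; origin under its middle. Leave alone.
- roller2: Second texture rolling pin like roller1, beside it. Leave alone.

How it is judged:
By the outcome, as a careful person would: the job done as asked, in the order asked, and still so for the second after the job is handed in, with the robot touching nothing.
It also fails if it takes over 67 s, if anything falls off the work surface, if the arm or the gripper's body presses on something with over 40 N, if the wrist force passes 120 N, or if a joint passes its speed limit or range.

## Working session

There is one attempt and no reset: what is moved stays moved. The work goes in short steps, Python scripts to look and compute and a tool call to move; the robot and the scene stay as the last step left them, time stands still between calls to the robot, and variables do not carry over. Pictures are saved under pics/ and viewed, at most 10 in all, crops included, and the job is handed in when it is done.

Besides the shell and the picture viewer there is one more tool, called after "Emit:" as name(argument=value, ...) on one line, values as JSON. jog_arm: Moves the arm, as the interface text tells. Its arguments: {"type":"object","properties":{"moves":{"type":"array","items":{"type":"object","properties":{"fingers":{"type":"number"},"slide":{"type":"array","items":{"type":"number"}},"angular":{"type":"array","items":{"type":"number"}}}}},"squeeze":{"type":"number"}},"required":["moves"]}

```bash
mkdir -p pics; cat > h.py <<'E'
from workcell import *
import numpy as np, cv2
from scipy.spatial.transform import Rotation as R
def K(p):
    h=p["color"].shape[0]; f=h/2/np.tan(np.radians(p["fovy"])/2)
    return np.array([[f,0,p["cx"]],[0,f,p["cy"]],[0,0,1.]])
def ray(p,px,T):
    u=cv2.undistortPoints(np.array([[px]],float),K(p),np.array(p["D"],float))[0,0]
    d=T[:3,:3]@[u[0],u[1],1]; return T[:3,3],d/np.linalg.norm(d)
def onz(p,px,T,z):
    o,d=ray(p,px,T); return o+d*(z-o[2])/d[2]
def proj(p,T,X):
    Ti=np.linalg.inv(T); r,_=cv2.Rodrigues(Ti[:3,:3])
    return cv2.projectPoints(np.array(X,float).reshape(-1,3),r,Ti[:3,3],K(p),np.array(p["D"],float))[0].reshape(-1,2)
def tri(rs):
    A=np.zeros((3,3));b=np.zeros(3)
    for o,d in rs:
        M=np.eye(3)-np.outer(d,d);A+=M;b+=M@o
    return np.linalg.solve(A,b)
def qR(q): return R.from_quat([q[1],q[2],q[3],q[0]])
def wT(p,s):
    T=np.eye(4);T[:3,:3]=qR(s["orientation"]).as_matrix();T[:3,3]=s["tcp_pos"]
    return T@np.array(p["tool_from_camera"])
E
python3 - <<'E'
from h import *
np.set_printoptions(precision=4,suppress=True)
s=get_state();print(s["clock"],s["tcp_pos"],s["orientation"],qR(s["orientation"]).as_matrix())
rays={}
for c in ["side","top"]:
    p=read_camera(c);T=np.array(p["world_from_camera"]);cv2.imwrite(f"pics/{c}0.png",p["color"][:,:,::-1])
    print(c,T[:3,3])
    for n in ["knob","gate","green_dot","green_slot","stem","sheeter","tub","comb","palette_knife","bowl","roller1"]:
        r=tip_of(n,p)
        if r:
            z={"knob":.225,"gate":.16,"green_dot":.16,"green_slot":.16,"stem":.19}.get(n,0)
            print(n,[round(x) for x in r[0]["point"]],round(r[0]["p"],2),onz(p,r[0]["point"],T,z)); rays.setdefault(n,[]).append(ray(p,r[0]["point"],T))
for n,v in rays.items():
    if len(v)==2: print("tri",n,tri(v))
E
```

```text
0.0 [ 0.2321 -0.5255  0.2414] [-0.0009  0.9785  0.2064 -0.0001] [[ 0.9148  0.4039 -0.0005]
 [ 0.4039 -0.9148  0.0017]
 [ 0.0002 -0.0018 -1.    ]]
side [-0.403  -0.8773  1.4188]
knob [316, 301] 0.15 [ 0.2944 -0.5197  0.225 ]
gate [264, 205] 0.93 [ 0.5813 -0.0546  0.16  ]
green_slot [156, 179] 0.6 [0.3953 0.4374 0.16  ]
sheeter [268, 229] 0.69 [ 0.5973 -0.065   0.    ]
tub [281, 257] 0.94 [ 0.5097 -0.2094  0.    ]
comb [242, 249] 0.36 [ 0.4339 -0.0527  0.    ]
palette_knife [240, 249] 0.51 [ 0.427  -0.0472  0.    ]
bowl [157, 178] 0.8 [0.5038 0.6073 0.    ]
roller1 [318, 299] 0.62 [ 0.4378 -0.4502  0.    ]
top [0.3033 0.0306 1.9877]
knob [265, 180] 0.42 [ 0.5877 -0.0159  0.225 ]
gate [272, 183] 0.61 [ 0.5864 -0.0491  0.16  ]
green_dot [281, 175] 0.86 [ 0.6208 -0.0832  0.16  ]
green_slot [280, 175] 0.64 [ 0.6187 -0.078   0.16  ]
stem [266, 181] 0.67 [ 0.589 -0.024  0.19 ]
sheeter [271, 190] 0.74 [ 0.5827 -0.0494  0.    ]
tub [305, 206] 0.86 [ 0.5136 -0.2001  0.    ]
comb [316, 172] 0.66 [ 0.6636 -0.2495  0.    ]
palette_knife [269, 226] 0.66 [ 0.424  -0.0434  0.    ]
bowl [122, 207] 0.69 [0.4956 0.6047 0.    ]
roller1 [361, 226] 0.82 [ 0.4272 -0.4455  0.    ]
tri knob [ 0.822  -0.1293 -0.8045]
tri gate [ 0.5876 -0.0495  0.152 ]
tri green_slot [0.3693 0.0212 0.5218]
tri sheeter [ 0.5911 -0.0567 -0.0036]
tri tub [ 0.5161 -0.2027 -0.0121]
tri comb [ 0.5169 -0.1615  0.0996]
tri palette_knife [ 0.4259 -0.045  -0.0012]
tri bowl [0.4969 0.6008 0.0079]
tri roller1 [ 0.4307 -0.4483  0.0045]
```

```bash
python3 -c "
import cv2,numpy as np
a=cv2.imread('pics/side0.png');b=cv2.imread('pics/top0.png')
cv2.imwrite('pics/both.png',cv2.resize(np.hstack([a,b]),(800,300)))"
```

```text
(no output)
```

View pics/top0.png

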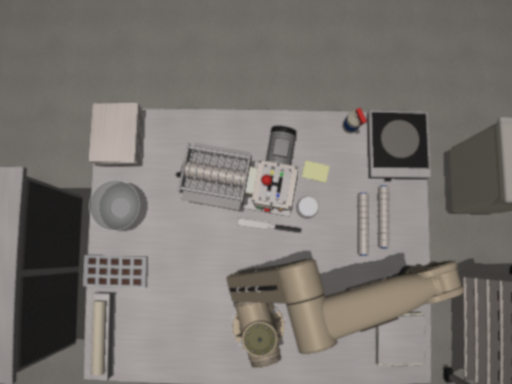

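View pics/side0.png

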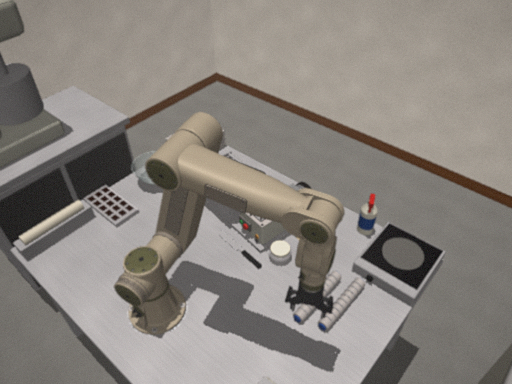

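The top view shows the sheeter at about (274,185) with the red knob at (267,180). The side view is mostly hidden by the arm. I'll lift and go over for a near look.

Emit:
jog_arm(moves=[{"slide":[30,-20,-40],"fingers":1},{"slide":[60,-40,-80],"fingers":1},{"slide":[429,-308,-120],"angular":[0,0,-55],"fingers":1},{"slide":[429,-308,-120],"angular":[0,0,-55],"fingers":1},{"slide":[429,-308,-120],"angular":[0,0,-55],"fingers":1},{"slide":[429,-308,-120],"angular":[0,0,-55],"fingers":1},{"slide":[429,-308,-120],"angular":[0,0,-55],"fingers":1},{"slide":[429,-308,-120],"angular":[0,0,-55],"fingers":1},{"slide":[429,-308,-120],"angular":[0,0,-55],"fingers":1},{"slide":[429,-308,-120],"angular":[0,0,-55],"fingers":1}])

```text
schema error: expected keys fingers, slide, angular
```

Emit:
jog_arm(moves=[{"slide":[30,-20,-40],"angular":[0,0,0],"fingers":1},{"slide":[60,-40,-80],"angular":[0,0,0],"fingers":1},{"slide":[429,-308,-120],"angular":[0,0,-55],"fingers":1},{"slide":[429,-308,-120],"angular":[0,0,-55],"fingers":1},{"slide":[429,-308,-120],"angular":[0,0,-55],"fingers":1},{"slide":[429,-308,-120],"angular":[0,0,-55],"fingers":1},{"slide":[429,-308,-120],"angular":[0,0,-55],"fingers":1},{"slide":[429,-308,-120],"angular":[0,0,-55],"fingers":1},{"slide":[429,-308,-120],"angular":[0,0,-55],"fingers":1},{"slide":[429,-308,-120],"angular":[0,0,-55],"fingers":1}])

```text
clock: 2.03
tcp_pos: [0.4295, -0.1914, 0.3455]
orientation: [0.0, 0.771, 0.637, 0.0]
wrist_force: [0.6, -0.5, 0.4]
finger_gap: -0.0001
grip_force: 0.0
```

```bash
cat > look.py <<'E'
from h import *
import sys
np.set_printoptions(precision=4,suppress=True)
s=get_state();p=read_camera("wrist");T=wT(p,s)
print(s["clock"],s["tcp_pos"],s["joint_pos"],s["finger_gap"]);print(qR(s["orientation"]).as_matrix(),np.array(p["tool_from_camera"]))
cv2.imwrite(f"pics/{sys.argv[1]}.png",p["color"][:,:,::-1])
for n in ["knob","gate","green_dot","green_slot","stem","sheeter","tub"]:
    for r in tip_of(n,p)[:1]:
        z={"knob":.225,"gate":.16,"green_dot":.16,"green_slot":.16,"stem":.19}.get(n,0)
        print(n,[round(x) for x in r["point"]],round(r["p"],2),onz(p,r["point"],T,z))
E
python3 look.py w1
```

```text
2.0333 [ 0.4295 -0.1914  0.3455] [-0.5901  0.0976  0.0254  1.4977 -0.0001  1.1702] -5.436402078784172e-05
[[ 0.1884  0.9821  0.0008]
 [ 0.9821 -0.1884 -0.0006]
 [-0.0005  0.0009 -1.    ]] [[-0.0005 -0.9606 -0.278   0.0709]
 [ 1.     -0.0007  0.0009 -0.0003]
 [-0.0011 -0.278   0.9606 -0.132 ]
 [ 0.      0.      0.      1.    ]]
gate [383, 25] 0.93 [ 0.5886 -0.0581  0.16  ]
green_dot [421, 42] 0.82 [ 0.6285 -0.0812  0.16  ]
green_slot [405, 46] 0.89 [ 0.6102 -0.082   0.16  ]
sheeter [337, 58] 0.56 [ 0.5839 -0.0613  0.    ]
tub [304, 155] 0.67 [ 0.509  -0.2052  0.    ]
```

View pics/w1.png

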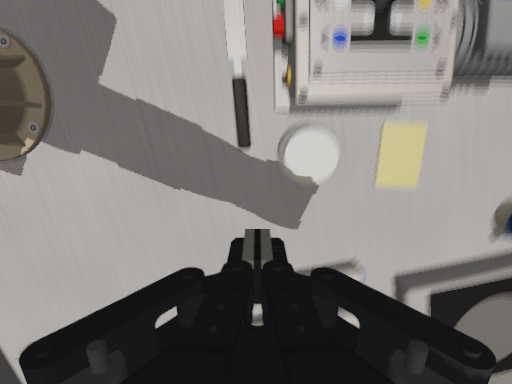

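The wrist view shows the gearbox plate at top right: blue dot at (341,38), green dot at (422,38). The knob is still out of frame, so I move closer.

Emit:
jog_arm(moves=[{"slide":[90,125,-20],"angular":[0,0,0],"fingers":1},{"slide":[90,125,-20],"angular":[0,0,0],"fingers":1},{"slide":[90,125,-20],"angular":[0,0,0],"fingers":1},{"slide":[90,125,-20],"angular":[0,0,0],"fingers":1},{"slide":[90,125,-20],"angular":[0,0,0],"fingers":1},{"slide":[90,125,-20],"angular":[0,0,0],"fingers":1}])

```text
clock: 2.93
tcp_pos: [0.5697, -0.1301, 0.3634]
orientation: [-0.001, 0.773, 0.635, -0.001]
wrist_force: [-0.7, 0.2, -0.5]
finger_gap: 0.0003
grip_force: 0.0
```

```bash
python3 look.py w2
```

```text
2.9333 [ 0.5697 -0.1301  0.3634] [-0.3617  0.3395  0.3773  1.6106 -0.0004  1.4048] 0.00032033922632640954
[[ 0.1945  0.9809 -0.002 ]
 [ 0.9809 -0.1945  0.0004]
 [-0.     -0.0021 -1.    ]] [[-0.0005 -0.9606 -0.278   0.0709]
 [ 1.     -0.0007  0.0009 -0.0003]
 [-0.0011 -0.278   0.9606 -0.132 ]
 [ 0.      0.      0.      1.    ]]
knob [258, 63] 0.94 [ 0.593  -0.0182  0.225 ]
gate [259, 111] 0.87 [ 0.5863 -0.0592  0.16  ]
green_dot [300, 123] 0.9 [ 0.6299 -0.0817  0.16  ]
green_slot [282, 125] 0.95 [ 0.609  -0.0802  0.16  ]
stem [256, 82] 0.97 [ 0.5884 -0.0298  0.19  ]
sheeter [259, 114] 0.6 [ 0.5862 -0.063   0.    ]
tub [237, 196] 0.74 [ 0.518  -0.1984  0.    ]
```

View pics/w2.png

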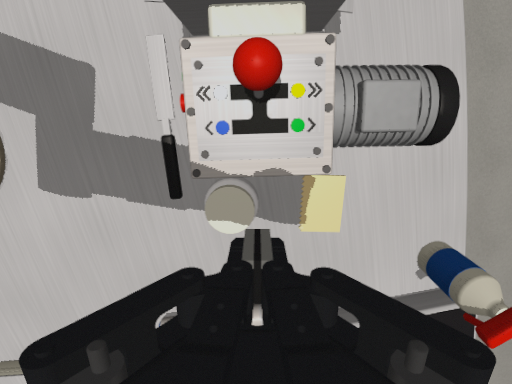

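The near view shows the gate clearly: dots at blue (222,127), green (298,125), yellow (298,90) and white (219,93), and the knob at (258,64). I'll fit the gate pose from the dots.

```bash
cat > fit.py <<'E'
from h import *
np.set_printoptions(precision=4,suppress=True)
s=get_state();p=read_camera("wrist");T=wT(p,s);im=p["color"]
hsv=cv2.cvtColor(im,cv2.COLOR_RGB2HSV).astype(int);pts=[]
for uv,lo,hi in [((222,127),100,130),((298,125),45,80),((298,90),24,34)]:
    m=np.zeros(im.shape[:2],bool);m[uv[1]-14:uv[1]+14,uv[0]-14:uv[0]+14]=1
    m&=(hsv[...,0]>=lo)&(hsv[...,0]<=hi)&(hsv[...,1]>110)
    v,u=np.nonzero(m);pts.append(onz(p,(u.mean(),v.mean()),T,.16)[:2]);print(u.mean(),v.mean(),len(u))
A=np.array([[-44,-19.4],[44,-19.4],[44,19.4]])/1000;B=np.array(pts);print(B)
a=A-A.mean(0);b=B-B.mean(0)
yaw=np.angle(sum((b[:,0]+1j*b[:,1])*(a[:,0]-1j*a[:,1])));c,q=np.cos(yaw),np.sin(yaw);Rz=np.array([[c,-q],[q,c]])
O=B.mean(0)-Rz@A.mean(0);print("O",O,"yaw",yaw,"res mm",1000*(B-O-A@Rz.T))
m=((hsv[...,0]<8)|(hsv[...,0]>172))&(hsv[...,1]>150);m[110:]=0;m[:,:220]=0;m[:,300:]=0
v,u=np.nonzero(m);px=((u.min()+u.max())/2,(v.min()+v.max())/2);print("knob px",px,u.max()-u.min(),v.max()-v.min())
for z in (.223,.2285,.231): print(z,1000*Rz.T@(onz(p,px,T,z)[:2]-O))
Rt=qR(s["orientation"]).as_matrix();print("tool x in sheeter",Rz.T@Rt[:2,0],"tcp in sheeter mm",1000*Rz.T@(np.array(s["tcp_pos"])[:2]-O),s["tcp_pos"][2])
E
python3 fit.py
```

```text
223.14285714285714 127.04511278195488 133
298.1811594202899 124.67391304347827 138
298.27848101265823 89.80379746835443 158
[[ 0.5401 -0.0684]
 [ 0.6273 -0.083 ]
 [ 0.6337 -0.0443]]
O [ 0.5869 -0.0564] yaw -0.16467401766820366 res mm [[-0.2986 -0.0128]
 [ 0.1274 -0.165 ]
 [ 0.1712  0.1778]]
knob px (np.float64(258.5), np.float64(64.0)) 47 52
0.223 [-1.2408 38.6696]
0.2285 [-1.3063 37.8045]
0.231 [-1.3361 37.4112]
tool x in sheeter [0.0317 0.9995] tcp in sheeter mm [ -6.3825 -75.3967] 0.36544820942448675
```

The knob is at (-1, +38) mm in the gate frame, so it is already close to neutral in the left slot. I'll go over it and come down on its left side.

Emit:
jog_arm(moves=[{"slide":[168,0,0],"angular":[0,0,-2],"fingers":1},{"slide":[168,0,0],"angular":[0,0,-2],"fingers":1},{"slide":[168,0,0],"angular":[0,0,-2],"fingers":1},{"slide":[168,0,0],"angular":[0,0,-2],"fingers":1},{"slide":[168,0,0],"angular":[0,0,-2],"fingers":1},{"slide":[168,0,0],"angular":[0,0,-2],"fingers":1},{"slide":[168,0,0],"angular":[0,0,-2],"fingers":1}])

```text
clock: 3.97
tcp_pos: [0.6014, 0.0358, 0.3649]
orientation: [0.0, 0.761, 0.649, -0.0]
wrist_force: [-0.2, -0.7, -0.1]
finger_gap: -0.0002
grip_force: 0.0
```

Emit:
jog_arm(moves=[{"slide":[0,0,35],"angular":[0,0,0],"fingers":1},{"slide":[0,0,70],"angular":[0,0,0],"fingers":1},{"slide":[0,0,105],"angular":[0,0,0],"fingers":1},{"slide":[0,0,130],"angular":[0,0,0],"fingers":1},{"slide":[0,0,142],"angular":[0,0,0],"fingers":1},{"slide":[0,0,142],"angular":[0,0,0],"fingers":1},{"slide":[0,0,142],"angular":[0,0,0],"fingers":1}])

```text
clock: 4.55
tcp_pos: [0.6011, 0.034, 0.2227]
orientation: [-0.0, 0.762, 0.647, -0.001]
wrist_force: [0.3, -0.3, 0.3]
finger_gap: 0.0002
grip_force: 0.0
```

```bash
cat > st.py <<'E'
from h import *
import sys
np.set_printoptions(precision=2,suppress=True)
O=np.array([.5869,-.0564]);yaw=-.1647
Rz=np.array([[np.cos(yaw),-np.sin(yaw)],[np.sin(yaw),np.cos(yaw)]])
s=get_state();Rt=qR(s["orientation"]).as_matrix()
print(s["clock"],"tcp",1000*Rz.T@(np.array(s["tcp_pos"])[:2]-O),1000*s["tcp_pos"][2],"toolx",Rz.T@Rt[:2,0],"z",Rt[:,2],"F",Rz.T@np.array(s["wrist_force"])[:2],s["wrist_force"][2])
if len(sys.argv)>1:
    c=sys.argv[2];p=read_camera(c);T=wT(p,s) if c=="wrist" else np.array(p["world_from_camera"])
    cv2.imwrite(f"pics/{sys.argv[1]}.png",p["color"][:,:,::-1])
    hsv=cv2.cvtColor(p["color"],cv2.COLOR_RGB2HSV);m=(((hsv[...,0]<8)|(hsv[...,0]>172))&(hsv[...,1]>150)).astype(np.uint8)
    n,_,S,C=cv2.connectedComponentsWithStats(m)
    for i in range(1,n):
        if S[i,4]>25:
            px=S[i,:2]+(S[i,2:4]-1)/2;print(S[i],[1000*Rz.T@(onz(p,px,T,z)[:2]-O) for z in (.223,.23)])
E
python3 st.py w3 wrist
```

```text
4.55 tcp [-0.86 91.54] 222.70017415772745 toolx [-0.  1.] z [-0. -0. -1.] F [ 0.31 -0.28] 0.29554604042602745
[251 307  13  19 200] [array([-0.94, 51.76]), array([-0.95, 57.65])]
```

View pics/w3.png

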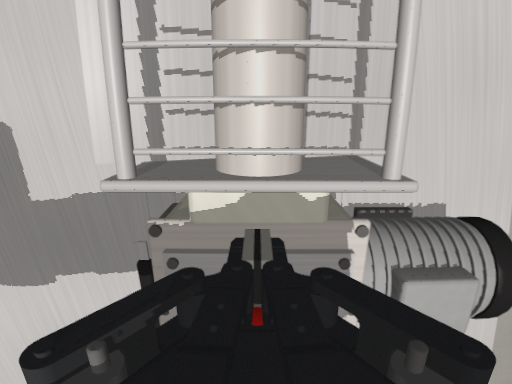

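The fingers hang clear, left of the knob (its red shows at (257,316)). Now I push right.

Emit:
jog_arm(moves=[{"slide":[-10,0,0],"angular":[0,0,0],"fingers":1},{"slide":[-17,0,0],"angular":[0,0,0],"fingers":1},{"slide":[-22,0,0],"angular":[0,0,0],"fingers":1},{"slide":[-27,0,0],"angular":[0,0,0],"fingers":1},{"slide":[-32,0,0],"angular":[0,0,0],"fingers":1},{"slide":[-37,0,0],"angular":[0,0,0],"fingers":1},{"slide":[-42,0,0],"angular":[0,0,0],"fingers":1},{"slide":[-47,0,0],"angular":[0,0,0],"fingers":1}])

```text
clock: 5.27
tcp_pos: [0.5941, -0.011, 0.223]
orientation: [0.0, 0.761, 0.648, 0.0]
wrist_force: [0.7, 2.9, 1.1]
finger_gap: -0.0003
grip_force: 1.6
```

Emit:
jog_arm(moves=[{"slide":[-5,0,0],"angular":[0,0,0],"fingers":1},{"slide":[-10,0,0],"angular":[0,0,0],"fingers":1},{"slide":[-15,0,0],"angular":[0,0,0],"fingers":1},{"slide":[-20,0,0],"angular":[0,0,0],"fingers":1},{"slide":[-25,0,0],"angular":[0,0,0],"fingers":1},{"slide":[-30,0,0],"angular":[0,0,0],"fingers":1}])

```text
clock: 5.77
tcp_pos: [0.5891, -0.0409, 0.2227]
orientation: [-0.0, 0.761, 0.648, -0.0]
wrist_force: [-0.1, 1.6, 1.2]
finger_gap: 0.0002
grip_force: 1.2
```

Emit:
jog_arm(moves=[{"slide":[-4,0,0],"angular":[0,0,0],"fingers":1},{"slide":[-8,0,0],"angular":[0,0,0],"fingers":1},{"slide":[-12,0,0],"angular":[0,0,0],"fingers":1},{"slide":[-15,0,0],"angular":[0,0,0],"fingers":1}])

```text
clock: 6.1
tcp_pos: [0.5867, -0.0557, 0.2226]
orientation: [-0.0, 0.761, 0.648, -0.0]
wrist_force: [-0.2, 2.4, -0.9]
finger_gap: 0.0004
grip_force: 1.1
```

```bash
python3 st.py t1 top; python3 st.py
```

```text
6.1 tcp [-0.36  0.68] 222.56843541599972 toolx [-0.  1.] z [-0. -0. -1.] F [-0.58  2.37] -0.8855119377230511
[357 109   9  14  67] [array([ 323.07, -295.78]), array([ 320.62, -294.45])]
6.15 tcp [-0.32  0.16] 222.50516979398253 toolx [-0.  1.] z [-0. -0. -1.] F [0.53 1.51] -0.3565506901829376
```

Emit:
jog_arm(moves=[{"slide":[-2,0,0],"angular":[0,0,0],"fingers":1},{"slide":[-4,0,0],"angular":[0,0,0],"fingers":1},{"slide":[-4,0,0],"angular":[0,0,0],"fingers":1}])

```text
clock: 6.4
tcp_pos: [0.5861, -0.0595, 0.2225]
orientation: [-0.0, 0.761, 0.648, -0.0]
wrist_force: [-0.2, 0.8, -1.1]
finger_gap: 0.0003
grip_force: 0.4
```

Emit:
jog_arm(moves=[{"slide":[-1.5,0,0],"angular":[0,0,0],"fingers":1},{"slide":[-1.5,0,0],"angular":[0,0,0],"fingers":1}])

```text
clock: 6.57
tcp_pos: [0.586, -0.0607, 0.2227]
orientation: [-0.0, 0.761, 0.648, -0.0]
wrist_force: [1.0, 1.0, -0.3]
finger_gap: -0.0001
grip_force: 0.7
```

```bash
python3 st.py
```

```text
6.5667 tcp [-0.22 -4.41] 222.72831765212257 toolx [-0.  1.] z [-0. -0. -1.] F [0.86 1.16] -0.28428445161978777
```

Emit:
jog_arm(moves=[{"slide":[-1.5,0,0],"angular":[0,0,0],"fingers":1},{"slide":[-1.5,0,0],"angular":[0,0,0],"fingers":1}])

```text
clock: 6.73
tcp_pos: [0.5858, -0.0622, 0.2228]
orientation: [0.0, 0.761, 0.648, -0.0]
wrist_force: [0.5, 1.9, -1.7]
finger_gap: -0.0003
grip_force: 0.8
```

Emit:
jog_arm(moves=[{"slide":[-1,0,0],"angular":[0,0,0],"fingers":1},{"slide":[-1,0,0],"angular":[0,0,0],"fingers":1}])

```text
clock: 6.9
tcp_pos: [0.5857, -0.0623, 0.2228]
orientation: [-0.001, 0.761, 0.648, 0.001]
wrist_force: [0.1, 5.3, -1.2]
finger_gap: -0.0005
grip_force: 2.4
```

```bash
python3 st.py
```

```text
6.9 tcp [-0.19 -6.02] 222.83712236914113 toolx [-0.01  1.  ] z [ 0.  0. -1.] F [-0.77  5.21] -1.2095487080124934
```

The stop is reached (5 N, no motion). I back off left and lift.

Emit:
jog_arm(moves=[{"slide":[10,0,0],"angular":[0,0,0],"fingers":1},{"slide":[25,0,0],"angular":[0,0,0],"fingers":1},{"slide":[25,0,-35],"angular":[0,0,0],"fingers":1},{"slide":[25,0,-70],"angular":[0,0,0],"fingers":1},{"slide":[25,0,-100],"angular":[0,0,0],"fingers":1},{"slide":[25,0,-100],"angular":[0,0,0],"fingers":1},{"slide":[-30,-75,-100],"angular":[0,0,-30],"fingers":1},{"slide":[-32,-75,-100],"angular":[0,0,-45],"fingers":1},{"slide":[-32,-75,-100],"angular":[0,0,-60],"fingers":1},{"slide":[-32,-75,-100],"angular":[0,0,-60],"fingers":1}])

```text
clock: 7.73
tcp_pos: [0.5041, -0.0838, 0.3238]
orientation: [0.001, 0.576, 0.818, -0.001]
wrist_force: [0.7, 0.0, 0.6]
finger_gap: 0.0001
grip_force: 0.0
```

```bash
python3 st.py w4 wrist
```

```text
7.7333 tcp [-77.19 -40.57] 323.82556323166136 toolx [-0.49  0.87] z [ 0. -0. -1.] F [0.72 0.15] 0.5562466146866694
[253 112  16  21 186] [array([-105.54,   16.31]), array([-105.73,   16.47])]
[ 311  212   49   49 1838] [array([  3.1 , -38.42]), array([ -0.35, -36.61])]
```

View pics/w4.png

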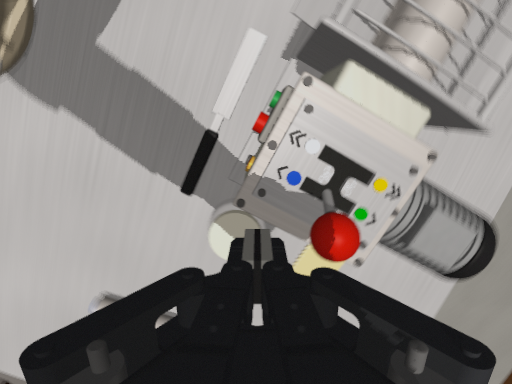

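The view shows the lever crossed into the right arm of the cross slot, knob at (335,237). I finish the turn, then descend behind it.

Emit:
jog_arm(moves=[{"slide":[0,0,0],"angular":[0,0,-7],"fingers":1},{"slide":[0,0,0],"angular":[0,0,-14],"fingers":1},{"slide":[0,0,0],"angular":[0,0,-30],"fingers":1},{"slide":[0,0,0],"angular":[0,0,-60.5],"fingers":1},{"slide":[0,0,0],"angular":[0,0,-60.5],"fingers":1},{"slide":[0,0,0],"angular":[0,0,-60.5],"fingers":1},{"slide":[0,0,0],"angular":[0,0,-60.5],"fingers":1},{"slide":[0,0,0],"angular":[0,0,-60.5],"fingers":1},{"slide":[0,0,0],"angular":[0,0,-60.5],"fingers":1},{"slide":[0,0,0],"angular":[0,0,-60.5],"fingers":1}])

```text
clock: 8.62
tcp_pos: [0.507, -0.0826, 0.3231]
orientation: [0.0, 0.088, 0.996, -0.0]
wrist_force: [-0.0, -0.3, -0.0]
finger_gap: -0.0004
grip_force: 0.0
```

Emit:
jog_arm(moves=[{"slide":[0,0,35],"angular":[0,0,0],"fingers":1},{"slide":[0,0,70],"angular":[0,0,0],"fingers":1},{"slide":[0,0,97],"angular":[0,0,0],"fingers":1},{"slide":[0,0,103],"angular":[0,0,0],"fingers":1},{"slide":[0,0,103],"angular":[0,0,0],"fingers":1}])

```text
clock: 9.03
tcp_pos: [0.5053, -0.0822, 0.2182]
orientation: [-0.002, 0.089, 0.996, 0.0]
wrist_force: [-0.4, -0.7, -0.3]
finger_gap: -0.0
grip_force: 0.0
```

```bash
python3 st.py
```

```text
9.0333 tcp [-76.23 -38.8 ] 218.18443759366062 toolx [-1.    0.01] z [-0.  0. -1.] F [-0.29 -0.74] -0.3080721225308116
```

Emit:
jog_arm(moves=[{"slide":[-15,0,0],"angular":[0,0,0],"fingers":1},{"slide":[-30,0,0],"angular":[0,0,0],"fingers":1},{"slide":[-37,0,0],"angular":[0,0,0],"fingers":1},{"slide":[-42,0,0],"angular":[0,0,0],"fingers":1},{"slide":[-47,0,0],"angular":[0,0,0],"fingers":1},{"slide":[-52,0,0],"angular":[0,0,0],"fingers":1},{"slide":[-57,0,0],"angular":[0,0,0],"fingers":1}])

```text
clock: 9.62
tcp_pos: [0.5625, -0.0925, 0.2204]
orientation: [-0.0, 0.088, 0.996, -0.0]
wrist_force: [-2.5, 0.4, 1.3]
finger_gap: 0.0001
grip_force: 1.6
```

Emit:
jog_arm(moves=[{"slide":[-5,0,0],"angular":[0,0,0],"fingers":1},{"slide":[-10,0,0],"angular":[0,0,0],"fingers":1},{"slide":[-15,0,0],"angular":[0,0,0],"fingers":1},{"slide":[-19,0,0],"angular":[0,0,0],"fingers":1},{"slide":[-23,0,0],"angular":[0,0,0],"fingers":1}])

```text
clock: 10.03
tcp_pos: [0.5855, -0.0963, 0.2194]
orientation: [-0.0, 0.087, 0.996, 0.0]
wrist_force: [-1.4, 3.1, -0.4]
finger_gap: 0.0
grip_force: 1.5
```

```bash
python3 st.py
```

```text
10.0333 tcp [  5.13 -39.62] 219.42510640220556 toolx [-1.    0.01] z [-0.  0. -1.] F [-1.9   2.82] -0.35284396350120806
```

Emit:
jog_arm(moves=[{"slide":[-3,0,0],"angular":[0,0,0],"fingers":1},{"slide":[-6,0,0],"angular":[0,0,0],"fingers":1},{"slide":[-6,0,0],"angular":[0,0,0],"fingers":1}])

```text
clock: 10.28
tcp_pos: [0.5914, -0.0977, 0.2192]
orientation: [-0.0, 0.087, 0.996, 0.0]
wrist_force: [-1.1, 1.4, -2.0]
finger_gap: -0.0001
grip_force: 1.2
```

Emit:
jog_arm(moves=[{"slide":[-1.5,0,0],"angular":[0,0,0],"fingers":1},{"slide":[-1.5,0,0],"angular":[0,0,0],"fingers":1}])

```text
clock: 10.45
tcp_pos: [0.5925, -0.0981, 0.2195]
orientation: [-0.0, 0.087, 0.996, -0.0]
wrist_force: [-2.6, 0.6, -3.0]
finger_gap: -0.0001
grip_force: 1.4
```

```bash
python3 st.py
```

```text
10.45 tcp [ 12.41 -40.22] 219.5421039859352 toolx [-1.    0.01] z [-0. -0. -1.] F [-2.61  0.16] -2.9759870048844475
```

Emit:
jog_arm(moves=[{"slide":[-1.5,0,0],"angular":[0,0,0],"fingers":1},{"slide":[-1.5,0,0],"angular":[0,0,0],"fingers":1}])

```text
clock: 10.62
tcp_pos: [0.5941, -0.0984, 0.2197]
orientation: [-0.0, 0.088, 0.996, -0.0]
wrist_force: [-3.2, 0.5, -2.5]
finger_gap: -0.0004
grip_force: 1.6
```

Emit:
jog_arm(moves=[{"slide":[-1,0,0],"angular":[0,0,0],"fingers":1},{"slide":[-1,0,0],"angular":[0,0,0],"fingers":1}])

```text
clock: 10.78
tcp_pos: [0.5946, -0.0985, 0.2196]
orientation: [-0.001, 0.088, 0.996, -0.0]
wrist_force: [-4.5, 0.1, -2.1]
finger_gap: 0.0
grip_force: 2.3
```

```bash
python3 st.py
```

```text
10.7833 tcp [ 14.52 -40.25] 219.64193464743897 toolx [-1.    0.01] z [-0. -0. -1.] F [-4.41 -0.64] -2.1306408465032143
```

One more small step confirms the stop.

Emit:
jog_arm(moves=[{"slide":[-1,0,0],"angular":[0,0,0],"fingers":1},{"slide":[-1,0,0],"angular":[0,0,0],"fingers":1}])

```text
clock: 10.95
tcp_pos: [0.5952, -0.0985, 0.2196]
orientation: [-0.001, 0.087, 0.996, -0.0]
wrist_force: [-4.4, 0.3, -2.3]
finger_gap: 0.0001
grip_force: 3.0
```

```bash
python3 st.py
```

```text
10.95 tcp [ 15.09 -40.22] 219.60446123960403 toolx [-1.    0.01] z [-0. -0. -1.] F [-4.43 -0.46] -2.3440828775042393
```

Emit:
jog_arm(moves=[{"slide":[-1,0,0],"angular":[0,0,0],"fingers":1},{"slide":[-1.5,0,0],"angular":[0,0,0],"fingers":1},{"slide":[-1.5,0,0],"angular":[0,0,0],"fingers":1}])

```text
clock: 11.2
tcp_pos: [0.5959, -0.0986, 0.2195]
orientation: [-0.002, 0.087, 0.996, -0.0]
wrist_force: [-8.8, 0.9, -1.4]
finger_gap: 0.0004
grip_force: 4.0
```

```bash
python3 st.py
```

```text
11.2 tcp [ 15.82 -40.2 ] 219.45449910254516 toolx [-1.    0.01] z [-0.  0. -1.] F [-8.88 -0.52] -1.4091774569967566
```

Firmly home at 9 N. I back off, lift and turn to look.

Emit:
jog_arm(moves=[{"slide":[8,0,0],"angular":[0,0,0],"fingers":1},{"slide":[40,0,0],"angular":[0,0,0],"fingers":1},{"slide":[80,0,0],"angular":[0,0,0],"fingers":1},{"slide":[92,0,-35],"angular":[0,0,0],"fingers":1},{"slide":[92,0,-70],"angular":[0,0,0],"fingers":1},{"slide":[92,0,-100],"angular":[0,0,7],"fingers":1},{"slide":[92,0,-100],"angular":[0,0,14],"fingers":1},{"slide":[92,30,-100],"angular":[0,0,60],"fingers":1},{"slide":[92,30,-100],"angular":[0,0,60],"fingers":1},{"slide":[92,30,-100],"angular":[0,0,60],"fingers":1}])

```text
clock: 12.03
tcp_pos: [0.5137, -0.0526, 0.3216]
orientation: [0.003, 0.389, 0.921, 0.001]
wrist_force: [0.2, -0.6, 0.4]
finger_gap: 0.0002
grip_force: 0.0
```

Emit:
jog_arm(moves=[{"slide":[0,0,0],"angular":[0,0,30],"fingers":1},{"slide":[0,0,0],"angular":[0,0,30],"fingers":1},{"slide":[0,0,0],"angular":[0,0,30],"fingers":1},{"slide":[0,0,0],"angular":[0,0,30],"fingers":1},{"slide":[0,0,0],"angular":[0,0,30],"fingers":1},{"slide":[0,0,0],"angular":[0,0,30],"fingers":1}])

```text
clock: 12.53
tcp_pos: [0.5131, -0.0534, 0.3209]
orientation: [0.002, 0.611, 0.791, 0.001]
wrist_force: [0.0, 0.2, 0.2]
finger_gap: 0.0001
grip_force: 0.0
```

```bash
python3 st.py w5 wrist
```

```text
12.5333 tcp [-73.31  -9.19] 320.8851677125368 toolx [-0.41  0.91] z [ 0. -0. -1.] F [0.01 0.22] 0.1510249979420441
[236 134  15  20 178] [array([-102.3 ,   28.85]), array([-102.31,   29.66])]
[ 337  250   48   42 1290] [array([ 45.62, -34.8 ]), array([ 41.1 , -32.04])]
```

View pics/w5.png

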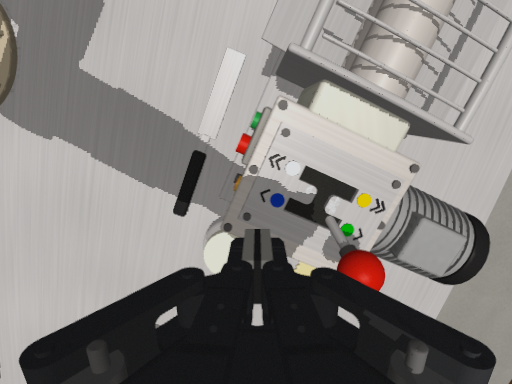

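The lever stands in the green slot, knob at (361,273), which measures (46, -35) mm with its lower edge partly hidden. That matches home, the hand is clear and the other things look untouched.

```bash
python3 -c "
from workcell import *
print(hand_in())"
```

```text
the job is handed in; nothing more can be done
None
```

The lever is fully home in slow forward (the green slot), pushed only with the closed fingers. The hand is clear of it, nothing else was touched, and the job is handed in at about 12.5 s.

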